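# Switch the bench filler to the narrow-necked bottle

## Task

The bench filler's selector lever is parked in the wide bay at one end of its gate. Lift the lever by its knob out of the bay, carry it along the gate and drop it fully down into the notch in line with the narrow-necked bottle, then let go. Leave the bottle and the jar standing under their spouts.

Things in the scene. Friction and masses are not known exactly. Their poses are not given: they have to be found in the camera images.
- filler: White bench filler, fixed. Origin on the bench under the housing's centre, x to its spouts (away from the robot), y along the gate, z up. Housing 130 x 360 x 150 mm. Gate on top: steel rails at x = +-19 mm, tops 184 mm above the bench, cut 22 mm deep by the park bay (50 mm wide, centre y = -120 mm) and three notches (18 mm wide, flared to 38 at the top, y = -30, +50, +130 mm), one per spout.
- knob_mid (a point): Centre of the lever's upright round black knob, 30 mm wide, 38 mm high, 235 mm above the bench when fully down, at x = 0 of the filler. Its 10 mm crossbar, 67 mm below, sits in bay or notch. It slides only up (to 50 mm; over 22 mm clears the rails) and along the filler's y; about 0.25 kg, 0.5 N friction; falls when let go. Starts down, within 14 mm of the bay's centre.
- bottle_mid (a point): Centre of the narrow-necked bottle: open amber glass, 54 mm in diameter, sloping shoulder, 28 mm neck, 92 mm high; loose, upright on the filler's 15 mm high foot tray at x = 120 mm, under one of the three spouts (which one varies; within 5 mm of y = -30, +50 or +130 mm of the filler). The spouts reach 144 mm above the bench.
- jar_mid (a point): Centre of the wide-mouthed straight jar: open amber glass, 62 mm in diameter, 70 mm high, loose, upright on the foot tray under another spout. A low white dish, 64 mm wide and 18 mm high, stands under the third.
There are look-alikes about, which are no part of the job. Leave any blue look-alike of the part that bears bottle_mid alone.

How it is judged:
By the outcome, as a careful person would: the job done as asked, in the order asked, and still so for the second after the job is handed in, with the robot touching nothing.
It also fails if it takes over 35 s, if anything falls off the work surface, if the arm or the gripper's body presses on something with over 40 N, if the wrist force passes 120 N, or if a joint passes its speed limit or range.

## Robot

A 6-joint arm with a two-finger parallel gripper is mounted at the origin on the work surface. World frame = base frame: x ahead of the robot, y to its left, z up, the work surface at z = 0. Lengths are in mm, angles in rad, forces in N, time in s.
With the tool pointing down it reaches from about 350 to 975 mm from the base axis. Payload 7.1 kg.
Tool frame: the origin (TCP) lies on the front face of the gripper's body, between the roots of the fingers; the fingertips stand 80 mm ahead of it and the grasp point (between the pads) lies 61 mm ahead of it (env.tips_ahead is the distance from the TCP to the fingertips, in mm); z points along the fingers, y is the direction in which the jaws open and shut (so a half turn about z gives the same grasp; the last joint's range is limited). The gripper opens to 88 mm and grips with 3 to 60 N. Pads are 20 mm wide; open, the fingers measure 115 mm over their backs; the gripper's body (75 mm by 178 mm) begins 61 mm behind the grasp point.
Start: joints at [1.119, 0.423, 1.63, -0, 1.089, -0.019], TCP at [262.102, 567.37, 302.675] pointing down, gripper open.
Joint ranges: [-3, 3], [-0.9, 2.11], [0.09, 2.58], [-1.31, 4.45], [0.11, 2.69], [-2.54, 2.54]. Speed limits (rad/s): [2.39, 2.39, 3.01, 3.14, 3.14, 3.14].

## Interface

Orientations are given as a unit quaternion [x, y, z, w].
In Python, from station import env, set_gripper, viewer, workorder gives the robot as it stands. Calls block until the motion is done:
- env.reach(position, orientation): joint-space move of the TCP to a pose.
- env.move_l(position, rot=None, rate=150, f_stop=None): straight line of the TCP; rot=None keeps the orientation; rate is the mean speed in mm/s. With f_stop (N) it stops when the force on the tool has changed by that much, and returns True; else False.
- env.move_joints(angles): joint-space move.
- set_gripper(opening): finger opening in mm; the grip force is fixed at half the most; returns when the fingers have stopped.
- env.hold(seconds).
- env.ik(position, orientation): joint angles nearest the present ones, or None.
- env.read_state(): the state.
- viewer.camera(name): name is "side" or "top"; returns the picture (480x640x3 uint8, blue, green, red); there is no depth.
- viewer.camera_params(name): a dict with "fx", "fy", "cx", "cy" (pixels), "pose" (4x4, takes a point from camera to world coordinates). Camera axes: x right, y up, looking along -z (the intrinsics and any distortion apply to the point x, -y, -z); pixel columns grow to the right and rows downward; lengths in mm; the calibration is good to about 2 mm. A picture is of the moment at which its call begins. camera_params takes no time and is no camera call.
A pose or a line that the arm cannot do raises env.IKError and nothing moves.
- workorder.sign_off(): hands the job in, once; it reports no verdict.
The state is a dict: "time_s": time; "qpos": joint angles; "dq": joint speeds; "tau": joint torques, N m; "tool_pos": TCP position; "orientation": TCP orientation; "force": force on the tool from outside, world axes, zero at the start; "wrist_torque": the same for the moment, N m; "width": finger opening in mm.
Only numpy, scipy, OpenCV 4.12 (cv2) and the standard library are available. Lean on these libraries where they do the work, as an engineer would, in place of code of your own. Each camera call takes 0.05 s, during which the arm holds its last target.

## Working session

There is one attempt and no reset: what is moved stays moved. The work goes in short steps, each a Python script; the robot and the scene stay as the last script left them, time stands still between calls to the robot, and variables do not carry over. Pictures are saved under pics/ and viewed, and the job is handed in when it is done.

```bash
mkdir -p pics; ls
python3 - <<'E'
from station import env, viewer
import cv2
for n in ("side","top"):
    cv2.imwrite(f"pics/{n}0.png",viewer.camera(n)); p=viewer.camera_params(n); print(n,p)
print(env.read_state())
E
```

```text
pics
side {'fx': 597.7577694317299, 'fy': 597.7577694317299, 'cx': 317.10817797130795, 'cy': 227.76977045748166, 'pose': array([[-9.83846819e-01,  1.22440697e-01, -1.30589862e-01,
         5.25394000e+02],
       [-1.78511829e-01, -6.16532585e-01,  7.66825338e-01,
         8.28104418e+02],
       [ 1.33777239e-02,  7.77750505e-01,  6.28430735e-01,
         7.38126161e+02],
       [ 0.00000000e+00,  0.00000000e+00,  0.00000000e+00,
         1.00000000e+00]])}
top {'fx': 472.6236469777475, 'fy': 472.6236469777475, 'cx': 321.8567213405286, 'cy': 252.53593430375184, 'pose': array([[-2.37763353e-02,  9.83169072e-01, -1.81144310e-01,
         5.18427222e+02],
       [-9.99294119e-01, -2.86444710e-02, -2.43055162e-02,
         7.85731961e+01],
       [-2.90852147e-02,  1.80438547e-01,  9.83156133e-01,
         9.59481721e+02],
       [ 0.00000000e+00,  0.00000000e+00,  0.00000000e+00,
         1.00000000e+00]])}
{'time_s': 0.1, 'qpos': array([ 1.11900111e+00,  4.23737053e-01,  1.63060815e+00, -2.25320344e-05,
        1.08864954e+00, -1.89690486e-02]), 'dq': array([ 0.00050931, -0.00141442, -0.00142418,  0.00038138, -0.00074964,
       -0.00027645]), 'tau': array([-6.77052594e-05, -5.45615137e+01, -2.74327880e+01,  6.44112309e-02,
        1.87620381e-02, -1.74630128e-05]), 'tool_pos': array([261.93557162, 567.01834945, 301.99859407]), 'orientation': array([ 2.14722605e-01,  9.76674824e-01, -6.84041874e-04, -1.53791257e-04]), 'force': array([-0.4429935 ,  0.63725914, -0.02943293]), 'wrist_torque': array([-0.03193246, -0.02038934, -0.01321679]), 'width': 88.15903415328415}
```

View pics/side0.png

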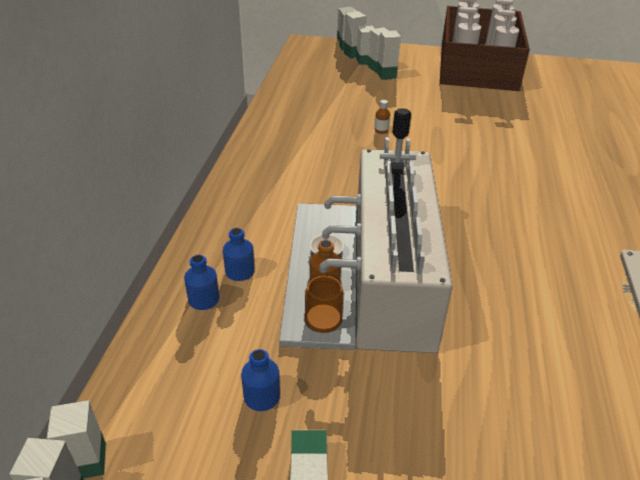

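View pics/top0.png

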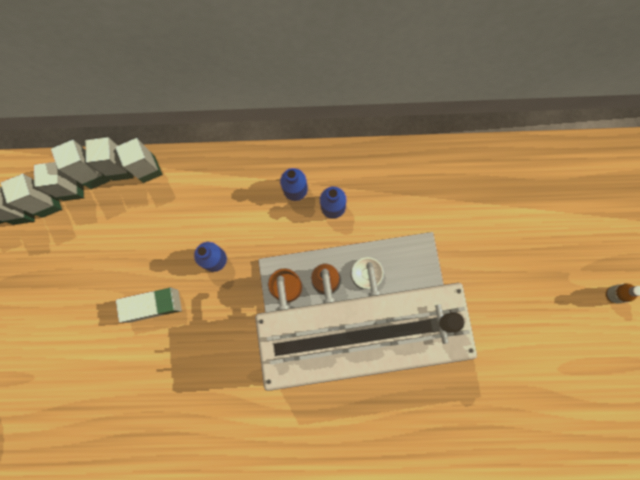

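The side view shows the jar (323,300) nearest the camera and the narrow-necked bottle (326,250) under the middle spout. The dish is under the third, and the lever knob is at (402,123) at the far end. In the top view the knob is at (452,322) and the filler corners are at about (258,310), (464,287), (474,357) and (267,388). I'll zoom in to get accurate points.

Run:
```python
import cv2
t=cv2.imread("pics/top0.png")[225:395,250:485]; cv2.imwrite("pics/topz.png",cv2.resize(t,None,fx=3.4,fy=3.4,interpolation=2))
t=cv2.imread("pics/side0.png")[95:355,275:455]; cv2.imwrite("pics/sidez.png",cv2.resize(t,None,fx=2.3,fy=2.3,interpolation=2))
```

```text
(no output)
```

View pics/topz.png

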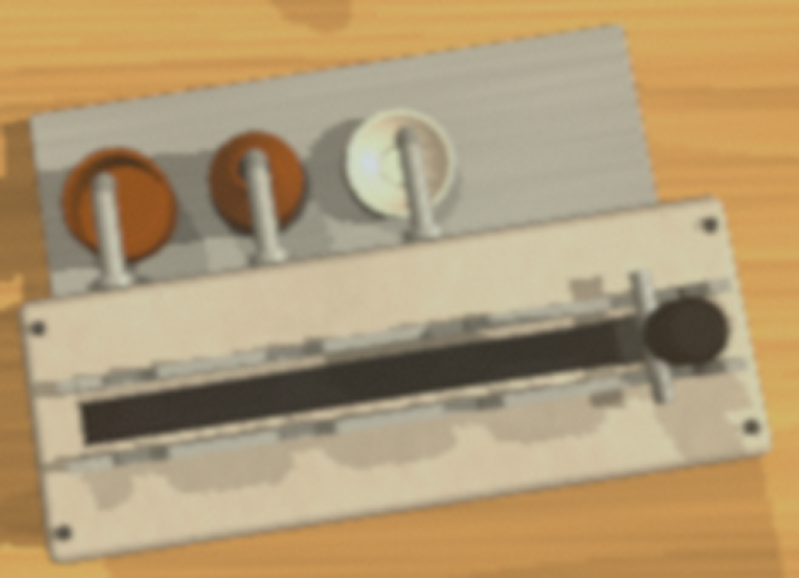

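View pics/sidez.png

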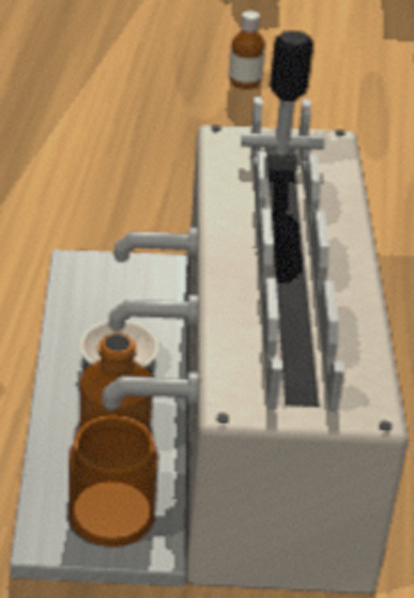

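The zooms show the four housing screws, which lie in the plane z≈150, and the knob in both views. The bottle is under the middle spout.

```bash
cat > h.py <<'E'
import numpy as np, cv2
from station import env,set_gripper,viewer,workorder
def ray(n,u,v):
    p=viewer.camera_params(n); P=p["pose"]
    d=P[:3,:3]@np.array([(u-p["cx"])/p["fx"],-(v-p["cy"])/p["fy"],-1.]); return P[:3,3],d/np.linalg.norm(d)
def onz(n,u,v,z):
    o,d=ray(n,u,v); return o+d*(z-o[2])/d[2]
def tri(a,b):
    o1,d1=ray("top",*a);o2,d2=ray("side",*b)
    s=np.linalg.lstsq(np.c_[d1,-d2],o2-o1,rcond=None)[0]
    p,q=o1+d1*s[0],o2+d2*s[1]; return (p+q)/2,np.linalg.norm(p-q)
def blob(im,box,thr=60):
    x0,y0,x1,y1=box; m=(im[y0:y1,x0:x1].max(2)<thr).astype(np.uint8)
    k,l,st,c=cv2.connectedComponentsWithStats(m); i=1+np.argmax(st[1:,4]); return c[i]+[x0,y0],st[i]+np.array([x0,y0,0,0,0])
E
python3 - <<'E'
from h import *
T=(np.array([(38,328),(710,225),(752,427),(63,533)])+.5)/3.4-.5+[250,225]
S=(np.array([(222,418),(215,129),(340,133),(385,426)])+.5)/2.3-.5+[275,95]
# order: +x+y, +x-y, -x-y, -x+y
for n,A in (("top",T),("side",S)):
    W=np.array([onz(n,*a,150) for a in A]); print(n,W.round(1).tolist(),"c",W.mean(0).round(1))
    y=W[0]-W[1]+W[3]-W[2]; print("yaw of +y axis deg-90",np.degrees(np.arctan2(y[1],y[0]))-90, np.linalg.norm(y)/2)
W=np.array([tri(a,b)[0] for a,b in zip(T,S)]);print("tri",W.round(1).tolist(),W.mean(0))
t=cv2.imread("pics/top0.png");s=cv2.imread("pics/side0.png")
for z in (60,75): 
    a=blob(t,(437,308,470,340),z);b=blob(s,(388,102,415,138),z);print(a,b,tri(a[0],b[0]))
    print(onz("top",*a[0],235))
E
```

```text
top [[551.9, 205.4, 150.0], [594.6, -132.4, 150.0], [495.2, -145.3, 150.0], [452.2, 193.1, 150.0]] c [523.4  30.2 150. ]
yaw of +y axis deg-90 7.222600035533873 340.7842492154137
side [[552.2, 204.0, 150.0], [594.9, -133.0, 150.0], [494.7, -147.2, 150.0], [452.6, 191.8, 150.0]] c [523.6  28.9 150. ]
yaw of +y axis deg-90 7.146383905217604 340.6452369286566
tri [[552.0, 205.2, 151.1], [594.7, -132.3, 150.4], [495.0, -144.9, 151.4], [452.5, 193.0, 151.1]] [523.54270406  30.24096887 151.00112473]
(array([444., 324.]), array([441, 316,   9,  15,  51])) (array([401.03968254, 124.21957672]), array([393, 111,  18,  27, 378])) (array([538.16248216, -83.95769001, 238.96054916]), np.float64(2.1858837021588613))
[537.17164615 -84.84604317 235.        ]
(array([450.95264624, 322.31754875]), array([439, 313,  24,  19, 359])) (array([401.22014052, 122.9765808 ]), array([393, 109,  18,  29, 427])) (array([539.38899282, -95.38118685, 235.15061369]), np.float64(0.04931027162256357))
[539.41802211 -95.41754912 235.        ]
```

```bash
cat >> h.py <<'E'
from scipy.spatial.transform import Rotation as R
O=np.array([523.5,29.9]); YAW=np.radians(7.2); YA=np.array([-np.sin(YAW),np.cos(YAW)])
def quat(s): 
    y=np.array([*(s*YA),0]); z=np.array([0,0,-1.]); return R.from_matrix(np.c_[np.cross(y,z),y,z]).as_quat()
def at(q,z): return [*(O+q*YA),z]
E
python3 - <<'E'
from h import *
def loc(p): d=p[:2]-O; return d@[np.cos(YAW),np.sin(YAW)],d@YA
for nm,uv,z in (("bottle",(258,182),55),("jar",(120,205),50),("dish",(400,163),28)):
    print(nm,np.round(loc(onz("top",*(np.array(uv)/3.4+[250,225]-.35),z)),1))
print("knob",loc(np.array([539.4,-95.4])))
for s in(1,-1): print(s,env.ik(at(-126,400),quat(s)),env.ik(at(50,296),quat(s)))
E
```

```text
bottle [118.4  50.7]
jar [118.  130.4]
dish [120.3 -32.8]
knob (np.float64(0.07036958529285009), np.float64(-126.30477048837652))
1 [-1.96291751e-01  2.06916384e-01  1.70173228e+00 -4.44089210e-16
  1.23294399e+00 -1.89275178e+00] [ 1.29777812e-01  2.83003417e-01  1.85927196e+00 -4.44089210e-16
  9.99317272e-01 -1.56668222e+00]
-1 [-1.96291751e-01  2.06916384e-01  1.70173228e+00 -4.44089210e-16
  1.23294399e+00  1.24884087e+00] [ 1.29777812e-01  2.83003417e-01  1.85927196e+00 -4.44089210e-16
  9.99317272e-01  1.57491043e+00]
```

The bottle is at y≈+50, so the middle notch is the target. Next is the approach and grasp.

Run:
```python
from h import *
q=quat(-1)
s=env.read_state(); p=s["tool_pos"]; env.move_l([p[0],p[1],390],rate=200)
env.reach(at(-126.3,400),q)
env.move_l(at(-126.3,296),rate=120,f_stop=10) and print("contact")
set_gripper(20)
s=env.read_state(); print(s["time_s"],s["tool_pos"],s["width"],s["force"])
for n in("side","top"): cv2.imwrite(f"pics/{n}1.png",viewer.camera(n))
```

```text
5.175 [539.32177623 -95.39714863 295.9713889 ] 29.349714892238374 [ 0.17662758 -0.11887883  1.06088892]
```

View pics/side1.png

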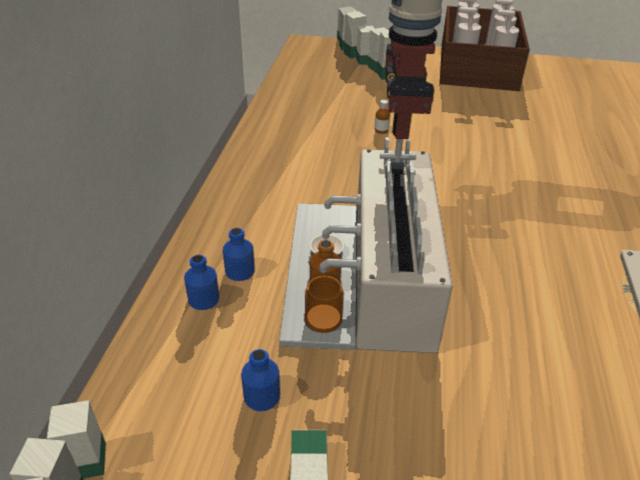

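The knob is held at (402,115), with a width of 29.3 mm that matches the knob. Next I'll lift it, carry it, and stop above the notch.

Run:
```python
from h import *
def st(l): s=env.read_state(); print(l,round(s["time_s"],2),s["tool_pos"].round(1),round(s["width"],1),s["force"].round(1))
print(env.move_l(at(-126.3,332),rate=80,f_stop=25)); st("up")
print(env.move_l(at(50,332),rate=100,f_stop=25)); st("carried")
for n in("side","top"): cv2.imwrite(f"pics/{n}2.png",viewer.camera(n)[90:390,240:480].repeat(2,0).repeat(2,1))
```

```text
False
up 5.88 [539.2 -95.4 332. ] 29.8 [ 1.7 -1.  -1.9]
False
carried 7.79 [517.2  79.2 331.9] 29.5 [-0.5 -0.  -2.6]
```

View pics/side2.png

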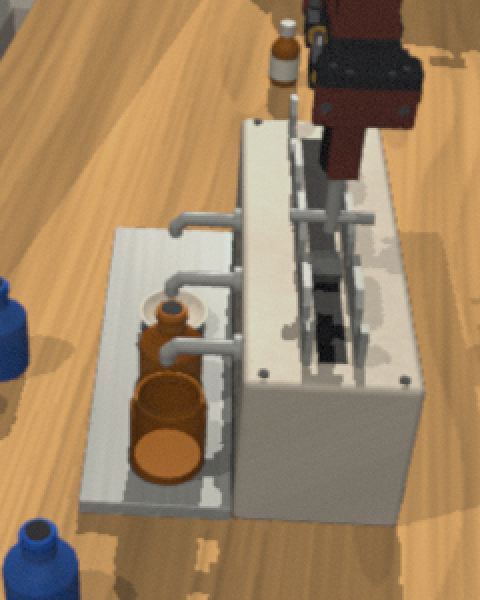

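View pics/top2.png

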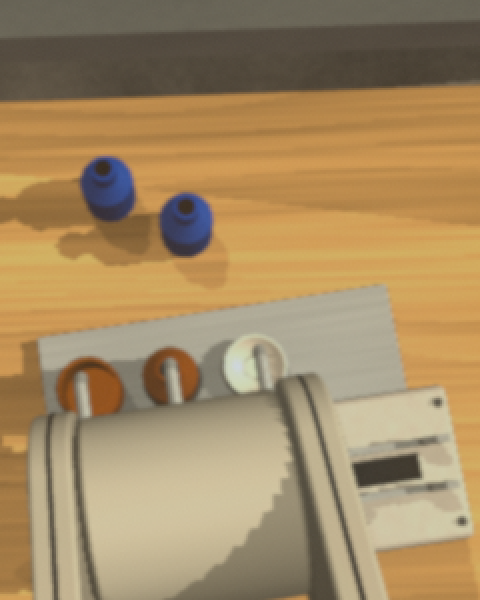

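The crossbar, at about (333,217) in the side crop, is up clear of the rails. Force on the tool is 2.6 N, the lever's weight, and the bottle and jar are undisturbed. Next I'll lower it with a force guard.

Run:
```python
from h import *
def st(l): s=env.read_state(); print(l,round(s["time_s"],2),s["tool_pos"].round(1),round(s["width"],1),s["force"].round(1))
print(env.move_l(at(50,297),rate=50,f_stop=12)); st("down")
cv2.imwrite("pics/side3.png",viewer.camera("side")[90:390,240:480].repeat(2,0).repeat(2,1))
```

```text
False
down 8.74 [517.2  79.5 297. ] 28.9 [-0.1 -0.8 -3.5]
```

View pics/side3.png

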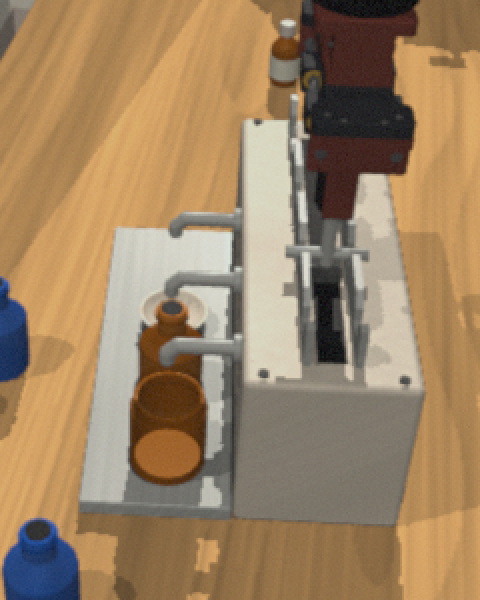

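It went down to within 1 mm of the bottom with no resistance, and the crossbar at (330,252) is in the rail cut. I'll release, retreat and check.

Run:
```python
from h import *
set_gripper(70); env.move_l(at(50,400),rate=120)
q=env.read_state()["qpos"].copy(); q[0]-=0.9; env.move_joints(q)
t=viewer.camera("top");s=viewer.camera("side")
cv2.imwrite("pics/top4.png",t);cv2.imwrite("pics/side4.png",s)
cv2.imwrite("pics/z4.png",np.hstack([t[220:400,240:480],s[90:270,280:440]]).repeat(2,0).repeat(2,1))
print(env.read_state()["time_s"],env.read_state()["force"])
```

```text
12.35 [ 0.12082586 -0.0324267  -0.27034907]
```

View pics/z4.png

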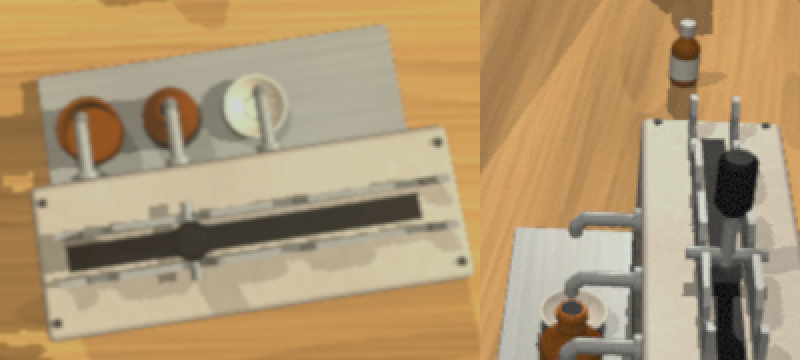

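View pics/side4.png

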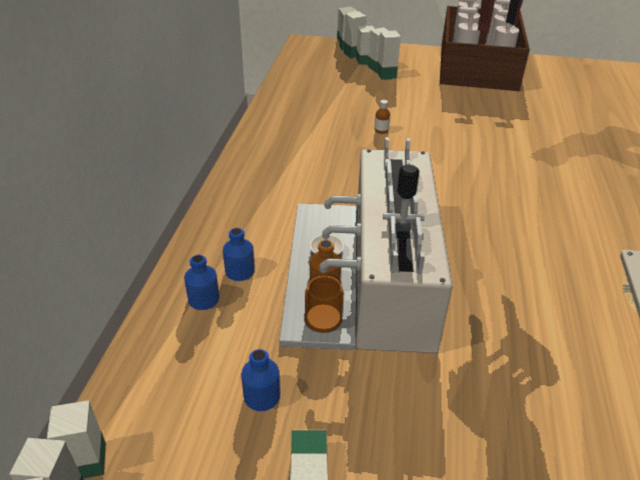

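The knob is at about (336,340) in the top view and (408.5,181) in the side view. The bottle and jar are still in place. I'll triangulate the knob height, then hand in if it's good.

Run:
```python
from h import *
# top: knob centre only splits from the dark slot by eye -> (335.7,340.3); side by mask above collar
s=cv2.imread("pics/side4.png"); b=blob(s,(397,162,421,199),70); print(b)
p,g=tri((335.7,340.3),b[0]); d=p[:2]-O; print(p,g,"x",d@[np.cos(YAW),np.sin(YAW)],"y",d@YA)
# side only, intersect with the filler's x=0 plane
o,r=ray("side",*b[0]); n=np.array([np.cos(YAW),np.sin(YAW),0]); P=o+r*(((np.r_[O,0]-o)@n)/(r@n)); print("plane",P)
for y in (-30,50,130): # expected side pixel for down / resting on rail
  for z in (235,257):
    c=viewer.camera_params("side"); q=np.linalg.inv(c["pose"])@[*at(y,z),1]; print(y,z,c["cx"]+c["fx"]*q[0]/-q[2],c["cy"]-c["fy"]*q[1]/-q[2])
```

```text
(array([406.52132701, 181.47709321]), array([397, 162,  22,  37, 633]))
[517.99536127  78.81881014 233.83602104] 2.163156372283473 x 0.6699196491644805 y 49.222984879367054
plane [518.96706366  65.78188589 225.06471213]
-30 235 404.5952559800417 152.7517656240633
-30 257 406.0730899478022 140.73572088137803
50 235 407.8192965475418 181.22850974522404
50 257 409.4530177920258 168.808786628902
130 235 411.528094437133 213.98693392996765
130 257 413.3497821285174 201.17460225064494
```

```bash
python3 -c "
from h import *
print(workorder.sign_off(), env.read_state()['time_s'])"
```

```text
the job is handed in; nothing more can be done
the job is handed in; nothing more can be done
```

The lever is down in the middle notch (filler y = +50), in line with the narrow-necked bottle, and released. I lifted it out of the bay by its knob, carried it along the gate above the rails, lowered it and let go. The arm then backed well clear, and I handed the job in at about 12.4 s.

- **Lever position:** in the last pictures the knob triangulates to filler y ≈ 49 mm and 234 mm height, against 50 and 235 expected. Its side-view pixel was (406.5, 181.5), against (407.8, 181.2) expected for fully down in this notch.
- **Bottle and jar:** both still stand under their spouts. I didn't touch the blue bottles.
- **Forces:** the largest reading at my checks was about 3.5 N, and none of the force stops tripped.
- **Weaker checks:** the two camera rays missed each other by 2.2 mm at the final knob position, because I read the top-view pixel by eye against the dark slot. A rough side-view-only check, crossing the ray with the gate plane at a shallow angle, gave 225 mm height and disagreed. I discounted it because a 1–2 pixel error there shifts the result that much.

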